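# Restock the kiosk's gravity-feed tin rack

## Robot

A 6-joint arm with a two-finger parallel gripper is mounted at the origin on the work surface. World frame = base frame: x ahead of the robot, y to its left, z up, the work surface at z = 0. Lengths are in m, angles in rad, forces in N, time in s.
With the tool pointing down it reaches from about 0.3 to 0.875 m from the base axis. Payload 6.4 kg.
Tool frame: the origin (TCP) lies at the centre of the arm's flange, where the gripper is bolted on; the fingertips stand 173 mm ahead of it and the grasp point (between the pads) lies 155 mm ahead of it; z points along the fingers, x is the direction in which the jaws open and shut, and the axes are right-handed (so a half turn about z gives the same grasp; the last joint's range is limited). The gripper opens to 85 mm and grips with 20 to 120 N. Pads are 22 mm wide; open, the fingers measure 114 mm over their backs; the gripper's body (76 mm by 85 mm) begins 54 mm behind the grasp point. The pads swing forward as they close: fully open they stand 13 mm farther back than shut.
Start: joints at [1.114, 0.181, 1.607, -0, 1.354, -0.206], TCP at [0.143, 0.557, 0.405] pointing down, gripper open.
Joint ranges: [-2.99, 2.99], [-0.89, 2.07], [0.3, 2.58], [-1.14, 4.28], [0, 2.63], [-3.12, 3.12]. Speed limits (rad/s): [2.57, 2.57, 3.01, 3.14, 3.14, 3.14].

## Interface

Orientations are given as a unit quaternion [w, x, y, z].
In Python, from bench import ctrl gives the robot as it stands. The module is installed in compiled form; this text tells all that it offers.
- The arm moves only by the tool move_arm, never from a script. Its argument "moves" is a list of rows, each an object of numbers: "gripper": the opening in per cent of the stroke, from 0 (shut) to 100 (fully open); "x", "y", "z": the shift along the tool's x, y, z in cm; "roll": the turn about the tool's z in degrees. In form: [{"gripper": .., "x": .., "y": .., "z": .., "roll": ..}, ...]. A call has 1 to 5 rows; each row shifts and turns the commanded pose from where the row before left it, along the tool's axes as they then stand; what a row does not reach is not made up. A row lasts 1/8 s, in which the tool goes at most 62.5 mm and 10.7 degrees, less where a joint would pass 70% of its speed; a pose out of reach is approached as far as the arm can. A call is refused whole if a number of a shift passes 6.25 or a number of a turn 10.7, either way. A call with a gripper value outside its range is refused whole. The fingers move at their own pace and stop on an object; the grip force is fixed at half the most. Time passes only in rows, so rows that do not move let the fingers close. It gives the time, the measured TCP pose, the force and the opening at its end, in the units of the state.
- ctrl.get_obs(): the state, without advancing time (a new reading comes with each control period).
- ctrl.camera(name): name is "scene" or "top" or "wrist"; returns a dict with "img" (400x640x3 uint8, red, green, blue), "fx", "fy", "cx", "cy" (pixels), "world_from_camera" (4x4, takes a point from camera to world coordinates); the wrist camera has in their place "tool_from_camera" (4x4, takes a point from camera to tool coordinates, whose origin is the TCP and whose axes are the tool frame's). Camera axes: x right, y up, looking along -z (the intrinsics and any distortion apply to the point x, -y, -z); pixel columns grow to the right and rows downward; lengths in m; the calibration is good to about 2 mm. A picture is of the moment at which its call begins: read the wrist's pose just before it. There is no depth.
- ctrl.hand_in(): hands the job in, once; it reports no verdict.
The state is a dict: "time_s": time; "q": joint angles; "dq": joint speeds; "joint_efforts": joint torques, N m; "eef_pos": TCP position; "eef_rot": TCP orientation; "wrist_force": force on the tool from outside, world axes, zero at the start; "torque": the same for the moment, N m; "opening": opening from 0.0 (shut) to 1.0 (fully open).
Only numpy, scipy, OpenCV 4.12 (cv2) and the standard library are available. Lean on these libraries where they do the work, as an engineer would, in place of code of your own. Each camera call takes 0.05 s, during which the arm holds its last target. There are 200 camera calls.

## Task

Restock the sloping tin rack from the wooden tray: put the fat long tin in first, on its side at the open upper end, so that it rolls down to the stop at the low front end, then the slim long tin so that it rolls down and queues right behind it. Leave the short tin lying in the tray.

Things in the scene. Friction and masses are not known exactly. Their poses are not given: they have to be found in the camera images.
- fat_tin: fat long tin, plain bare metal, 60 mm diameter, 85 mm long, 0.2 to 0.41 kg, lying on its side in the wooden tray. Origin at its centre; y axis = the tin's long axis (level); it may roll about it. Three tins lie end to end in the tray in any order, 105 mm apart centre to centre, so both long sides of each are free to grip.
- slim_tin: slim long tin, plain bare metal, 46 mm diameter, 85 mm long, 0.12 to 0.24 kg, lying in the same tray. Origin at its centre; y axis = its long axis. The tray: fixed board, 4 mm thick on the counter, 150 x 340 mm; the tins lie on it between two battens 6 mm high, 4 mm thick, 37 mm apart; its 10 mm high rim stands 70 mm either side of the tins' line.
- short_tin: short tin, plain bare metal, 52 mm diameter but only 50 mm long, lying in the same tray: a bystander that stays there. Origin at its centre; y axis = its long axis.
- rack: gravity-feed tin rack, fixed sheet-steel chute sloping 12 degrees. Origin on the counter, midway across the chute, right below the loading point. x axis: level, pointing down the chute to the low front end; y: across it; z up. Once home, the fat tin's centre is at x = 158, z = 82 mm in this frame, the slim tin's, touching behind it, at x = 105, z = 86 mm.
- rack_load (a point): loading point: on the chute's floor, mid-width, 85 mm above the counter; axes as the rack's. Lay tins here, axis across (y). Let go, they roll to a 32 mm high stop 185 mm down the slope. Floor reaches 80 mm up the slope to the open end. Side walls 40 mm high, 111 mm apart inside. Three rods cross the chute 77 to 153 mm down the slope, 67 mm clear over the floor, tops at 73 mm.
Not all that is in view belongs to the job. Leave any green, pink or red look-alike of the slim_tin alone.

How it is judged:
By the outcome, as a careful person would: the job done as asked, in the order asked, and still so for the second after the job is handed in, with the robot touching nothing.
It also fails if it takes over 62 s, if anything falls off the work surface, if the arm or the gripper's body presses on something with over 40 N, if the wrist force passes 120 N, or if a joint passes its speed limit or range.

## Working session

There is one attempt and no reset: what is moved stays moved. The work goes in short steps, Python scripts to look and compute and a tool call to move; the robot and the scene stay as the last step left them, time stands still between calls to the robot, and variables do not carry over. Pictures are saved under pics/ and viewed, about 8 in all and at most 12, crops included, and the job is handed in when it is done.

Besides the shell and the picture viewer there is one more tool, called after "Request:" as name(argument=value, ...) on one line, values as JSON. move_arm: Moves the arm, as the interface text tells. Its arguments: {"type":"object","properties":{"moves":{"type":"array","items":{"type":"object","properties":{"gripper":{"type":"number"},"x":{"type":"number"},"y":{"type":"number"},"z":{"type":"number"},"roll":{"type":"number"}}}}},"required":["moves"]}

```bash
mkdir -p pics; python3 - <<'E'
from bench import ctrl
import cv2,numpy as np
np.set_printoptions(precision=4,suppress=True)
o=ctrl.get_obs();print(o['time_s'],o['eef_pos'],o['eef_rot'],o['opening'])
for n in("scene","top"):
    c=ctrl.camera(n);cv2.imwrite(f'pics/{n}0.png',c['img'][...,::-1]);print(n,{k:v for k,v in c.items() if k!='img'})
E
```

```text
0.0 [0.1426 0.5568 0.4038] [ 0.0004  0.79    0.6131 -0.0008] 1.0048449535602508
scene {'fx': 464.13911075809955, 'fy': 464.13911075809955, 'cx': 316.5206099166856, 'cy': 198.44512230767063, 'world_from_camera': array([[-0.7633, -0.3828,  0.5204,  1.026 ],
       [ 0.6456, -0.4796,  0.5943,  0.7268],
       [ 0.0221,  0.7896,  0.6132,  0.6942],
       [ 0.    ,  0.    ,  0.    ,  1.    ]])}
top {'fx': 427.64948936622545, 'fy': 427.64948936622545, 'cx': 316.53215352904783, 'cy': 190.2312491354577, 'world_from_camera': array([[-0.0247,  0.9858, -0.1659,  0.3031],
       [-0.9995, -0.0274, -0.014 ,  0.1126],
       [-0.0184,  0.1654,  0.986 ,  1.1746],
       [ 0.    ,  0.    ,  0.    ,  1.    ]])}
```

View pics/scene0.png

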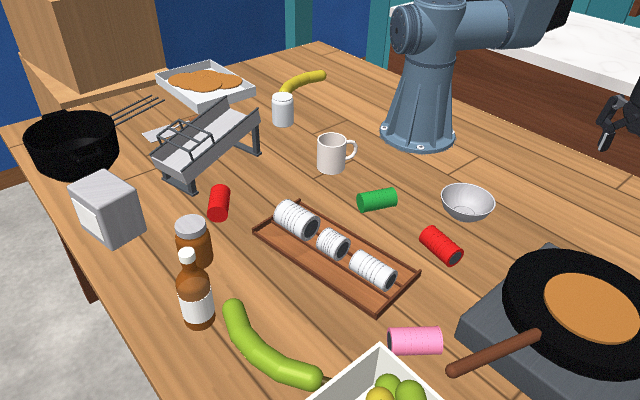

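View pics/top0.png

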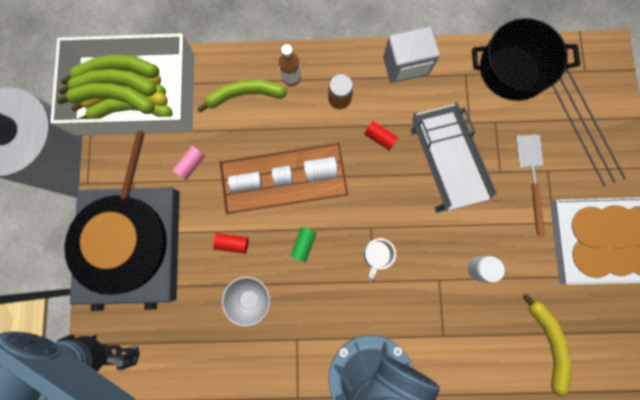

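The scene view shows the wooden tray with three bare-metal tins: fat at (297,218), short at (332,243) and slim at (373,270). In the top view they are at (320,168), (282,175) and (244,182).

Look-alikes of the slim tin are:
- red at scene (218,203)
- green at (377,199)
- red at (441,245)
- pink at (415,340)

I choose the bare-metal tins in the tray. The rack's rods and stop are at top (440,115), and its open end is at (465,205).

```bash
python3 - <<'E'
import cv2,numpy as np
a=cv2.imread('pics/top0.png')
t=cv2.resize(a[135:225,210:360],None,fx=4,fy=4,interpolation=cv2.INTER_CUBIC)
r=cv2.resize(a[90:220,400:510],None,fx=4,fy=4,interpolation=cv2.INTER_CUBIC)
b=cv2.imread('pics/scene0.png')
s=cv2.resize(b[90:200,135:270],None,fx=5,fy=5,interpolation=cv2.INTER_CUBIC)
for im,(u0,v0,k) in((t,(210,135,4)),(r,(400,90,4)),(s,(135,90,5))):
    for u in range(0,im.shape[1],20*k):cv2.putText(im,str(u0+u//k),(u,10),0,.35,(0,255,255));cv2.line(im,(u,0),(u,im.shape[0]),(0,255,255),1)
    for v in range(0,im.shape[0],20*k):cv2.putText(im,str(v0+v//k),(0,v+10),0,.35,(0,255,255));cv2.line(im,(0,v),(im.shape[1],v),(0,255,255),1)
cv2.imwrite('pics/s_crop.png',s)
H=np.zeros((max(t.shape[0],r.shape[0]),t.shape[1]+10+r.shape[1],3),np.uint8)
H=np.zeros((540,800,3),np.uint8)
tt=t[:, :]; 
cv2.imwrite('pics/t_crop.png',t);cv2.imwrite('pics/r_crop.png',r)
E
```

```text
(no output)
```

View pics/t_crop.png

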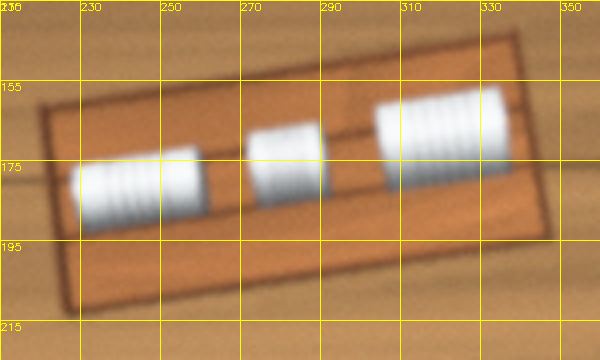

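View pics/r_crop.png

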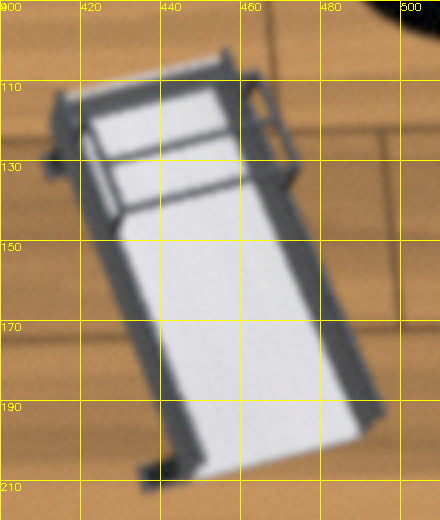

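View pics/s_crop.png

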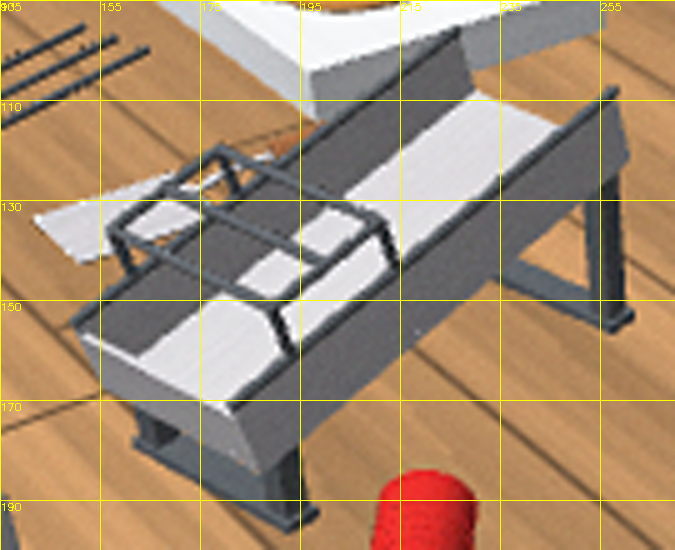

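The crops give tin corners of fat about (321,169.5), short (282,175.5) and slim (245,182), all bare metal. They also show the rack's floor corners at (448,209.5) and (490,199), and in the scene crop the rods at (212,134)-(179,119.5) and (189,152)-(157,136).

```bash
cat > h.py <<'E'
import numpy as np
np.set_printoptions(precision=4,suppress=True)
C={'scene':(464.139,316.521,198.445,np.array([[-0.7633,-0.3828,0.5204,1.026],[0.6456,-0.4796,0.5943,0.7268],[0.0221,0.7896,0.6132,0.6942]])),
'top':(427.649,316.532,190.231,np.array([[-0.0247,0.9858,-0.1659,0.3031],[-0.9995,-0.0274,-0.014,0.1126],[-0.0184,0.1654,0.986,1.1746]]))}
def proj(n,P):
    f,cx,cy,M=C[n];p=(np.atleast_2d(P)-M[:,3])@M[:,:3];return np.c_[cx-f*p[:,0]/p[:,2],cy+f*p[:,1]/p[:,2]]
def back(n,uv,z):
    f,cx,cy,M=C[n];d=M[:,:3]@np.array([(uv[0]-cx)/f,-(uv[1]-cy)/f,-1]);return M[:,3]+d*(z-M[2,3])/d[2]
E
python3 - <<'E'
from h import *
from scipy.optimize import least_squares
t=np.radians(12)
def R(s,y,h):return np.array([s*np.cos(t)+h*np.sin(t),y,85-s*np.sin(t)+h*np.cos(t)])/1000
pts=[('top',R(-80,55.5,0),(448,209.5)),('top',R(-80,-55.5,0),(490,199)),
('scene',R(-80,-55.5,0),(230,108)),('scene',R(-80,57,40),(257.5,107)),('scene',R(-80,-57,40),(226,96)),
('scene',R(77,0,70),(195.5,126.7)),('scene',R(153,0,70),(173,144)),('scene',R(186,0,32),(166,164)),
('top',R(77,0,70),(446,138.5)),('top',R(186,0,32),(434.5,109))]
def W(p,P):
    c,s=np.cos(p[2]),np.sin(p[2]);return np.array([p[0]+c*P[0]-s*P[1],p[1]+s*P[0]+c*P[1],P[2]])
r=lambda p:np.concatenate([(proj(n,W(p,P))-uv)[0] for n,P,uv in pts])
f=least_squares(r,[.35,-.35,.2],loss='soft_l1');print('rack',f.x,np.degrees(f.x[2]));print(r(f.x).reshape(-1,2))
T={}
for n,uv,suv,z in(('fat',(321,169.5),(297,219),.034),('short',(282,175.5),(332,243.5),.030),('slim',(245,182),(373,270.5),.027)):
    print(n,back('top',uv,z),back('scene',suv,z));T[n]=back('top',uv,z)
d=T['slim']-T['fat'];print(np.degrees(np.arctan2(d[1],d[0])),np.linalg.norm(d[:2]))
from scipy.spatial.transform import Rotation as Q
M=Q.from_quat([.79,.6131,-.0008,.0004]).as_matrix();print(M)
from bench import ctrl
o=ctrl.get_obs();print(o['time_s'])
c=ctrl.camera('wrist');print({k:v for k,v in c.items() if k!='img'})
E
```

```text
rack [ 0.5116 -0.2347  0.2344] 13.429230414715962
[[-0.7451  1.0851]
 [-0.4528  0.2587]
 [-0.4636  0.0505]
 [-0.2944  1.0017]
 [-0.4167 -0.2143]
 [-0.4046 -0.5912]
 [-1.1838  0.2922]
 [ 0.7772  0.5731]
 [ 5.9952 -0.027 ]
 [-0.4811  1.3883]]
fat [0.552  0.1152 0.034 ] [0.5466 0.1163 0.034 ]
short [0.5391 0.2222 0.03  ] [0.5357 0.2196 0.03  ]
slim [0.5245 0.3242 0.027 ] [0.5219 0.3252 0.027 ]
97.49071514054157 0.21080920268175282
[[ 0.2482  0.9687 -0.0008]
 [ 0.9687 -0.2482 -0.0016]
 [-0.0018 -0.0003 -1.    ]]
0.1
{'fx': 325.5860842592729, 'fy': 325.5860842592729, 'cx': 321.0121491071342, 'cy': 201.57065275621363, 'tool_from_camera': array([[ 1.    ,  0.0006, -0.0001, -0.0001],
       [ 0.0006, -0.9622, -0.2723, -0.0687],
       [-0.0002,  0.2723, -0.9622,  0.0309],
       [ 0.    ,  0.    ,  0.    ,  1.    ]])}
```

```bash
cat >> h.py <<'E'
def plan(target,ang,n,cmd=None):
    """rows (cm, deg) from current measured pose to target TCP xyz with tool x at world angle ang (deg)"""
    from bench import ctrl
    o=ctrl.get_obs();p=np.array(o['eef_pos']);w,x,y,z=o['eef_rot']
    a0=np.degrees(np.arctan2(2*(x*y+w*z),1-2*(y*y+z*z)))
    roll=-((ang-a0+90)%180-90); d=np.array(target)-p
    print('t',o['time_s'],'pose',p,'ang',a0,'open',o['opening'],'F',np.array(o['wrist_force']),'roll',roll)
    for i in range(n):
        a=np.radians(a0-roll*i/n);c,s=np.cos(a),np.sin(a)
        print(dict(x=round((c*d[0]+s*d[1])*100/n,2),y=round((s*d[0]-c*d[1])*100/n,2),z=round(-d[2]*100/n,2),roll=round(roll/n,2)))
E
python3 -c "
from h import *
plan((.549,.116,.36),7.5,10)"
```

```text
t 0.15 pose [0.1426 0.5568 0.404 ] ang 75.63307266000972 open 0.9978037264526171 F [ 0.2282 -0.1021  0.6859] roll 68.13307266000972
{'x': np.float64(-3.26), 'y': np.float64(5.03), 'z': np.float64(0.44), 'roll': np.float64(6.81)}
{'x': np.float64(-2.64), 'y': np.float64(5.38), 'z': np.float64(0.44), 'roll': np.float64(6.81)}
{'x': np.float64(-1.98), 'y': np.float64(5.66), 'z': np.float64(0.44), 'roll': np.float64(6.81)}
{'x': np.float64(-1.3), 'y': np.float64(5.85), 'z': np.float64(0.44), 'roll': np.float64(6.81)}
{'x': np.float64(-0.6), 'y': np.float64(5.97), 'z': np.float64(0.44), 'roll': np.float64(6.81)}
{'x': np.float64(0.12), 'y': np.float64(5.99), 'z': np.float64(0.44), 'roll': np.float64(6.81)}
{'x': np.float64(0.83), 'y': np.float64(5.94), 'z': np.float64(0.44), 'roll': np.float64(6.81)}
{'x': np.float64(1.52), 'y': np.float64(5.8), 'z': np.float64(0.44), 'roll': np.float64(6.81)}
{'x': np.float64(2.2), 'y': np.float64(5.58), 'z': np.float64(0.44), 'roll': np.float64(6.81)}
{'x': np.float64(2.85), 'y': np.float64(5.28), 'z': np.float64(0.44), 'roll': np.float64(6.81)}
```

Request:
move_arm(moves=[{"gripper": 100,"x": -3.3,"y": 5.0,"z": 0.4,"roll": 6.8},{"gripper": 100,"x": -2.6,"y": 5.4,"z": 0.4,"roll": 6.8},{"gripper": 100,"x": -2.0,"y": 5.7,"z": 0.4,"roll": 6.8},{"gripper": 100,"x": -1.3,"y": 5.9,"z": 0.4,"roll": 6.8},{"gripper": 100,"x": -0.6,"y": 6.0,"z": 0.4,"roll": 6.8}])

```text
time_s: 0.78
eef_pos: [0.3477, 0.3343, 0.3845]
eef_rot: [-0.0, 0.935, 0.354, 0.0]
wrist_force: [0.9, 0.5, 0.6]
opening: 1.0
```

Request:
move_arm(moves=[{"gripper": 100,"x": 0.1,"y": 6.0,"z": 0.4,"roll": 6.8},{"gripper": 100,"x": 0.8,"y": 5.9,"z": 0.4,"roll": 6.8},{"gripper": 100,"x": 1.5,"y": 5.8,"z": 0.4,"roll": 6.8},{"gripper": 100,"x": 2.2,"y": 5.6,"z": 0.4,"roll": 6.8},{"gripper": 100,"x": 2.9,"y": 5.3,"z": 0.4,"roll": 6.8}])

```text
time_s: 1.4
eef_pos: [0.5513, 0.1136, 0.3644]
eef_rot: [-0.0, 0.998, 0.064, -0.0]
wrist_force: [0.3, 0.4, 0.2]
opening: 0.997
```

Request:
move_arm(moves=[{"gripper": 100}])

```text
validation failed for argument at $.mo...
```

```bash
cat >> h.py <<'E'
def wrist(name):
    from bench import ctrl
    import cv2
    from scipy.spatial.transform import Rotation as Q
    o=ctrl.get_obs();c=ctrl.camera('wrist');w,x,y,z=o['eef_rot']
    T=np.eye(4);T[:3,:3]=Q.from_quat([x,y,z,w]).as_matrix();T[:3,3]=o['eef_pos']
    C['wrist']=(c['fx'],c['cx'],c['cy'],(T@c['tool_from_camera'])[:3]);np.save(name+'.npy',C['wrist'][3])
    cv2.imwrite(f'pics/{name}.png',c['img'][...,::-1])
def load(name): C['wrist']=(325.586,321.012,201.571,np.load(name+'.npy'))
E
python3 -c "
from h import *
wrist('w1')
plan((.549,.116,.30),7.5,1)"
```

```text
t 1.45 pose [0.5552 0.1085 0.3641] ang 6.889936357971943 open 1.0034908623348981 F [ 2.2568 -5.9571  0.0749] roll -0.6100636420280523
{'x': np.float64(-0.52), 'y': np.float64(-0.82), 'z': np.float64(6.41), 'roll': np.float64(-0.61)}
```

View pics/w1.png

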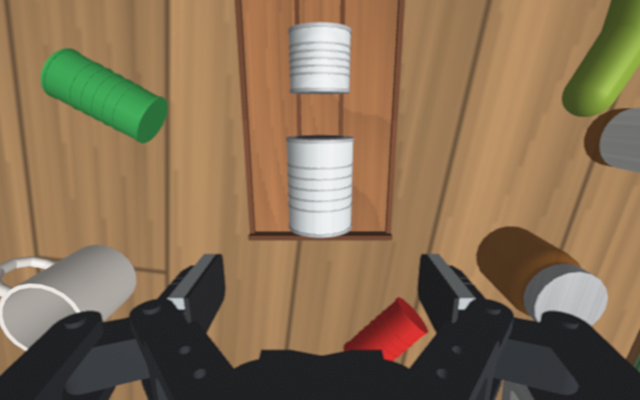

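The wrist view shows the fat tin at centre column 320, rows 138 to 236, with the short tin above it at (320,58). The tray is aligned with the jaws, with its rim corners at (250,236) and (392,236).

```bash
python3 -c "
from h import *
load('w1')
print('fat ends',back('wrist',(320,139),.060),back('wrist',(320,235),.055))
print('fat mid',back('wrist',(320,187),.034), 'sides',back('wrist',(287,187),.034),back('wrist',(353,187),.034))
print('short',back('wrist',(320,58),.03))
print('rim',back('wrist',(250,236),.014),back('wrist',(392,236),.014))
plan((.549,.116,.30),7,1)"
```

```text
fat ends [0.5448 0.1586 0.06  ] [0.5559 0.0722 0.055 ]
fat mid [0.5507 0.112  0.034 ] sides [0.5198 0.108  0.034 ] [0.5816 0.116  0.034 ]
short [0.5363 0.2242 0.03  ]
rim [0.485  0.0455 0.014 ] [0.633  0.0646 0.014 ]
t 1.45 pose [0.5552 0.1085 0.3641] ang 6.889936357971943 open 1.0034908623348981 F [ 2.2568 -5.9571  0.0749] roll -0.1100636420280523
{'x': np.float64(-0.52), 'y': np.float64(-0.82), 'z': np.float64(6.41), 'roll': np.float64(-0.11)}
```

Request:
move_arm(moves=[{"gripper": 100,"x": -0.4,"y": -0.7,"z": 2.5,"roll": -0.4},{"gripper": 100,"x": 0,"y": 0,"z": 5,"roll": 0},{"gripper": 100,"x": 0,"y": 0,"z": 5,"roll": 0},{"gripper": 100,"x": 0,"y": 0,"z": 3.2,"roll": 0},{"gripper": 100,"x": 0,"y": 0,"z": 1,"roll": 0}])

```text
time_s: 2.08
eef_pos: [0.544, 0.1219, 0.1952]
eef_rot: [-0.0, 0.998, 0.07, -0.002]
wrist_force: [0.9, 0.2, 0.5]
opening: 1.003
```

Request:
move_arm(moves=[{"gripper": 100,"x": 0,"y": 0,"z": 0,"roll": 0},{"gripper": 60,"x": 0,"y": 0,"z": 0,"roll": 0},{"gripper": 40,"x": 0,"y": 0,"z": 0,"roll": 0},{"gripper": 40,"x": 0,"y": 0,"z": 0,"roll": 0},{"gripper": 40,"x": 0,"y": 0,"z": 0,"roll": 0}])

```text
time_s: 2.7
eef_pos: [0.547, 0.1219, 0.1999]
eef_rot: [0.0, 0.998, 0.07, 0.003]
wrist_force: [3.3, 1.5, 6.1]
opening: 0.679
```

Request:
move_arm(moves=[{"gripper": 40,"x": 0,"y": 0,"z": -1,"roll": 0},{"gripper": 40,"x": 0,"y": 0,"z": -4,"roll": 0},{"gripper": 40,"x": 0,"y": 0,"z": -6,"roll": 0},{"gripper": 40,"x": 0,"y": 0,"z": -6,"roll": 0},{"gripper": 40,"x": 0,"y": 0,"z": -3,"roll": 0}])

```text
time_s: 3.32
eef_pos: [0.5452, 0.1218, 0.4015]
eef_rot: [0.0, 0.998, 0.07, 0.002]
wrist_force: [-0.4, -0.2, -2.3]
opening: 0.676
```

```bash
python3 -c "
from h import *
plan((.505,-.230,.40),13.4,8)"
```

```text
t 3.325 pose [0.5452 0.1218 0.4015] ang 8.038095396512228 open 0.6759123090157338 F [-0.4437 -0.2179 -2.3299] roll -5.361904603487773
{'x': np.float64(-1.11), 'y': np.float64(4.28), 'z': np.float64(0.02), 'roll': np.float64(-0.67)}
{'x': np.float64(-1.16), 'y': np.float64(4.27), 'z': np.float64(0.02), 'roll': np.float64(-0.67)}
{'x': np.float64(-1.21), 'y': np.float64(4.26), 'z': np.float64(0.02), 'roll': np.float64(-0.67)}
{'x': np.float64(-1.26), 'y': np.float64(4.24), 'z': np.float64(0.02), 'roll': np.float64(-0.67)}
{'x': np.float64(-1.31), 'y': np.float64(4.23), 'z': np.float64(0.02), 'roll': np.float64(-0.67)}
{'x': np.float64(-1.36), 'y': np.float64(4.21), 'z': np.float64(0.02), 'roll': np.float64(-0.67)}
{'x': np.float64(-1.41), 'y': np.float64(4.2), 'z': np.float64(0.02), 'roll': np.float64(-0.67)}
{'x': np.float64(-1.46), 'y': np.float64(4.18), 'z': np.float64(0.02), 'roll': np.float64(-0.67)}
```

Request:
move_arm(moves=[{"gripper": 40,"x": -1.1,"y": 4.3,"z": 0,"roll": -0.7},{"gripper": 40,"x": -1.2,"y": 4.3,"z": 0,"roll": -0.7},{"gripper": 40,"x": -1.2,"y": 4.3,"z": 0,"roll": -0.7},{"gripper": 40,"x": -1.3,"y": 4.2,"z": 0,"roll": -0.7},{"gripper": 40,"x": -1.3,"y": 4.2,"z": 0,"roll": -0.7}])

```text
time_s: 3.95
eef_pos: [0.5189, -0.0994, 0.3973]
eef_rot: [-0.001, 0.995, 0.101, -0.001]
wrist_force: [1.0, 0.5, -1.0]
opening: 0.674
```

Request:
move_arm(moves=[{"gripper": 40,"x": -1.4,"y": 4.2,"z": 0,"roll": -0.7},{"gripper": 40,"x": -1.4,"y": 4.2,"z": 0,"roll": -0.7},{"gripper": 40,"x": -1.5,"y": 4.2,"z": 0,"roll": -0.6},{"gripper": 40,"x": 0,"y": 0,"z": 0,"roll": 0},{"gripper": 40,"x": 0,"y": 0,"z": 0,"roll": 0}])

```text
time_s: 4.58
eef_pos: [0.5042, -0.2302, 0.3972]
eef_rot: [-0.001, 0.993, 0.117, -0.001]
wrist_force: [0.4, 0.3, -2.6]
opening: 0.67
```

```bash
python3 -c "
from h import *
wrist('w2')
plan((.505,-.230,.283),13.4,1)"
```

```text
t 4.625 pose [ 0.5045 -0.2297  0.3973] ang 13.552792396360491 open 0.6770914615452435 F [-0.7388  0.5617 -3.1606] roll 0.15279239636049624
{'x': np.float64(0.05), 'y': np.float64(0.04), 'z': np.float64(11.43), 'roll': np.float64(0.15)}
```

View pics/w2.png

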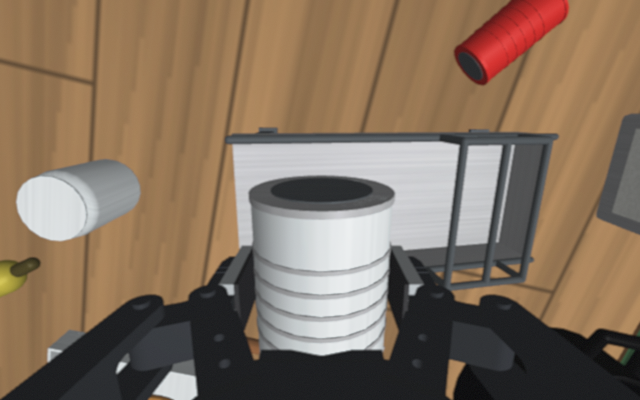

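The view shows the fat tin held level between the jaws over the chute. The near wall's top edge runs (230,138)-(557,135) and the first rod meets it near (462,140). I'll check my rack model against this.

```bash
python3 - <<'E'
from h import *
from scipy.optimize import least_squares
load('w2')
t=np.radians(12)
def R(s,y,h):return np.array([s*np.cos(t)+h*np.sin(t),y,85-s*np.sin(t)+h*np.cos(t)])/1000
def W(p,P):
    c,s=np.cos(p[2]),np.sin(p[2]);return np.array([p[0]+c*P[0]-s*P[1],p[1]+s*P[0]+c*P[1],P[2]])
p=[.5116,-.2347,.2344]
for a in((-80,57,40),(187,57,40),(77,57,70),(153,57,70),(153,-57,70),(77,-57,70)):print(a,proj('wrist',W(p,R(*a))))
pts=[((-80,57,40),(230,137)),((187,57,40),(557,135)),((153,-55,70),(524,280)),((77,-55,70),(447,288)),((77,55,70),(463,140)),((153,55,70),(550,138))]
r=lambda q:np.concatenate([(proj('wrist',W(q,R(*a)))-uv)[0] for a,uv in pts])
f=least_squares(r,p,loss='soft_l1');print(f.x,np.degrees(f.x[2]),r(f.x).reshape(-1,2))
E
```

```text
(-80, 57, 40) [[227.6558 137.4435]]
(187, 57, 40) [[554.6999 132.3255]]
(77, 57, 70) [[460.0425 137.1988]]
(153, 57, 70) [[552.0788 135.5451]]
(153, -57, 70) [[525.731  274.8904]]
(77, -57, 70) [[443.2246 284.5775]]
[ 0.5129 -0.2347  0.2251] 12.896876180784997 [[ 0.2705 -0.0848]
 [-0.6502 -0.1741]
 [ 2.6803 -5.305 ]
 [-2.6915 -4.4151]
 [-0.9064  1.7861]
 [ 3.4935  2.7972]]
```

```bash
python3 -c "
from h import *
load('w2')
for z in(.23,.236):
  e=back('wrist',(322,193),z)[:2]; d=e-np.array([.512,-.2347]); a=np.radians(13.2)
  print('near end face centre in rack', d@[np.cos(a),np.sin(a)], d@[-np.sin(a),np.cos(a)])
"
```

```text
near end face centre in rack -0.006235709302063935 0.04059374139204551
near end face centre in rack -0.006252757492906899 0.04210986711208139
```

Request:
move_arm(moves=[{"gripper": 40,"x": 0,"y": 0,"z": 2,"roll": 0.3},{"gripper": 40,"x": 0,"y": 0,"z": 2,"roll": 0},{"gripper": 40,"x": 0,"y": 0,"z": 1,"roll": 0}])

```text
time_s: 5.0
eef_pos: [0.5046, -0.2291, 0.3465]
eef_rot: [-0.001, 0.993, 0.116, -0.001]
wrist_force: [0.5, -0.9, -2.3]
opening: 0.674
```

Request:
move_arm(moves=[{"gripper": 40,"x": 0,"y": 0,"z": 2.5,"roll": 0},{"gripper": 40,"x": 0,"y": 0,"z": 2,"roll": 0},{"gripper": 40,"x": 0,"y": 0,"z": 1.2,"roll": 0},{"gripper": 40,"x": 0,"y": 0,"z": 0.4,"roll": 0},{"gripper": 40,"x": 0,"y": 0,"z": 0,"roll": 0}])

```text
time_s: 5.62
eef_pos: [0.505, -0.2306, 0.2871]
eef_rot: [0.0, 0.993, 0.115, 0.0]
wrist_force: [0.0, -0.4, -2.7]
opening: 0.674
```

Request:
move_arm(moves=[{"gripper": 40,"x": 0,"y": 0,"z": 0.2,"roll": 0},{"gripper": 40,"x": 0,"y": 0,"z": 0.2,"roll": 0},{"gripper": 40,"x": 0,"y": 0,"z": 0,"roll": 0}])

```text
time_s: 6.0
eef_pos: [0.5048, -0.2307, 0.2829]
eef_rot: [0.0, 0.993, 0.115, 0.0]
wrist_force: [-0.4, -0.2, -1.8]
opening: 0.674
```

Request:
move_arm(moves=[{"gripper": 40,"x": 0,"y": 0,"z": 0.2,"roll": 0},{"gripper": 40,"x": 0,"y": 0,"z": 0.1,"roll": 0},{"gripper": 40,"x": 0,"y": 0,"z": 0,"roll": 0}])

```text
time_s: 6.38
eef_pos: [0.506, -0.2312, 0.2823]
eef_rot: [0.002, 0.993, 0.115, 0.002]
wrist_force: [1.7, 2.0, 8.8]
opening: 0.677
```

Request:
move_arm(moves=[{"gripper": 85,"x": 0,"y": 0,"z": 0,"roll": 0},{"gripper": 90,"x": 0,"y": 0,"z": 0,"roll": 0},{"gripper": 100,"x": 0,"y": 0,"z": 0,"roll": 0},{"gripper": 100,"x": 0,"y": 0,"z": -0.5,"roll": 0},{"gripper": 100,"x": 0,"y": 0,"z": -1,"roll": 0}])

```text
time_s: 7.0
eef_pos: [0.5046, -0.2306, 0.2948]
eef_rot: [-0.0, 0.993, 0.115, -0.0]
wrist_force: [0.5, -0.6, 0.7]
opening: 0.997
```

Request:
move_arm(moves=[{"gripper": 100,"x": 0,"y": 0,"z": -1,"roll": 0},{"gripper": 100,"x": 0,"y": 0,"z": -2,"roll": 0},{"gripper": 100,"x": 0,"y": 0,"z": -2,"roll": 0},{"gripper": 100,"x": 0,"y": 0,"z": -4,"roll": 0},{"gripper": 100,"x": 0,"y": 0,"z": -2,"roll": 0}])

```text
time_s: 7.62
eef_pos: [0.505, -0.2309, 0.408]
eef_rot: [0.001, 0.993, 0.115, 0.001]
wrist_force: [0.7, 0.3, 0.1]
opening: 1.003
```

```bash
python3 -c "
from h import *
wrist('w3')
plan((.523,.324,.37),7.5,10)"
```

```text
t 7.675 pose [ 0.5055 -0.2311  0.4103] ang 13.239692800557638 open 0.9991775308201744 F [ 0.6332 -0.2331  2.3655] roll 5.739692800557634
{'x': np.float64(1.44), 'y': np.float64(-5.36), 'z': np.float64(0.4), 'roll': np.float64(0.57)}
{'x': np.float64(1.39), 'y': np.float64(-5.38), 'z': np.float64(0.4), 'roll': np.float64(0.57)}
{'x': np.float64(1.33), 'y': np.float64(-5.39), 'z': np.float64(0.4), 'roll': np.float64(0.57)}
{'x': np.float64(1.28), 'y': np.float64(-5.4), 'z': np.float64(0.4), 'roll': np.float64(0.57)}
{'x': np.float64(1.23), 'y': np.float64(-5.42), 'z': np.float64(0.4), 'roll': np.float64(0.57)}
{'x': np.float64(1.17), 'y': np.float64(-5.43), 'z': np.float64(0.4), 'roll': np.float64(0.57)}
{'x': np.float64(1.12), 'y': np.float64(-5.44), 'z': np.float64(0.4), 'roll': np.float64(0.57)}
{'x': np.float64(1.06), 'y': np.float64(-5.45), 'z': np.float64(0.4), 'roll': np.float64(0.57)}
{'x': np.float64(1.01), 'y': np.float64(-5.46), 'z': np.float64(0.4), 'roll': np.float64(0.57)}
{'x': np.float64(0.95), 'y': np.float64(-5.47), 'z': np.float64(0.4), 'roll': np.float64(0.57)}
```

View pics/w3.png

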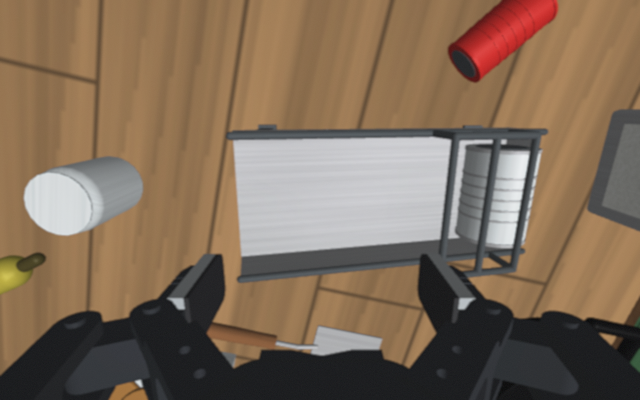

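The fat tin has rolled home. It lies square against the stop at about (497,195) under the rods, so I go on to the slim tin.

Request:
move_arm(moves=[{"gripper": 100,"x": 1.4,"y": -5.4,"z": 0,"roll": 0.6},{"gripper": 100,"x": 1.4,"y": -5.4,"z": 0,"roll": 0.6},{"gripper": 100,"x": 1.3,"y": -5.4,"z": 0.4,"roll": 0.6},{"gripper": 100,"x": 1.3,"y": -5.4,"z": 0.4,"roll": 0.6},{"gripper": 100,"x": 1.2,"y": -5.4,"z": 0.4,"roll": 0.6}])

```text
time_s: 8.3
eef_pos: [0.5127, 0.0489, 0.3928]
eef_rot: [0.0, 0.996, 0.089, 0.0]
wrist_force: [0.3, -0.1, -0.5]
opening: 0.998
```

Request:
move_arm(moves=[{"gripper": 100,"x": 1.2,"y": -5.4,"z": 0.4,"roll": 0.6},{"gripper": 100,"x": 1.1,"y": -5.4,"z": 0.8,"roll": 0.6},{"gripper": 100,"x": 1.1,"y": -5.4,"z": 0.8,"roll": 0.6},{"gripper": 100,"x": 1.0,"y": -5.4,"z": 0.8,"roll": 0.6},{"gripper": 100,"x": 1.0,"y": -5.4,"z": 0,"roll": 0.3}])

```text
time_s: 8.93
eef_pos: [0.5234, 0.3241, 0.3638]
eef_rot: [0.0, 0.998, 0.066, -0.001]
wrist_force: [0.3, -0.1, 0.0]
opening: 1.001
```

Request:
move_arm(moves=[{"gripper": 100,"x": 0,"y": 0,"z": 0,"roll": 0},{"gripper": 100,"x": 0,"y": 0,"z": 0,"roll": 0}])

```text
time_s: 9.18
eef_pos: [0.5237, 0.3223, 0.3643]
eef_rot: [0.0, 0.998, 0.066, -0.0]
wrist_force: [0.0, -1.1, 0.3]
opening: 1.0
```

```bash
python3 -c "
from h import *
wrist('w4')
plan((.523,.324,.37),7.4,1)"
```

```text
t 9.225 pose [0.5239 0.3217 0.3645] ang 7.510086957158004 open 1.0007210711074703 F [-0.0392 -0.6849  0.0639] roll 0.11008695715800343
{'x': np.float64(-0.06), 'y': np.float64(-0.24), 'z': np.float64(-0.55), 'roll': np.float64(0.11)}
```

View pics/w4.png

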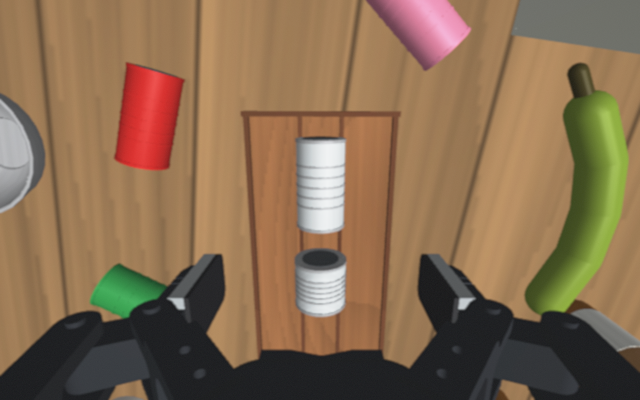

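The view shows the slim bare tin at (321,186), rows 138 to 232, still in line with the tray, with the short tin below it at (320,282). The red, green and pink cans are off to the side.

```bash
python3 -c "
from h import *
load('w4')
a=back('wrist',(321,139),.046);b=back('wrist',(321,231),.046);m=back('wrist',(321,186),.027)
print(a,b,(a+b)/2,m)
plan((m[0],((a+b)/2)[1],.191),7.4,4)"
```

```text
[0.5179 0.3658 0.046 ] [0.5291 0.2812 0.046 ] [0.5235 0.3235 0.046 ] [0.524  0.3198 0.027 ]
t 9.225 pose [0.5239 0.3217 0.3645] ang 7.510086957158004 open 1.0007210711074703 F [-0.0392 -0.6849  0.0639] roll 0.11008695715800343
{'x': np.float64(0.01), 'y': np.float64(-0.04), 'z': np.float64(4.34), 'roll': np.float64(0.03)}
{'x': np.float64(0.01), 'y': np.float64(-0.04), 'z': np.float64(4.34), 'roll': np.float64(0.03)}
{'x': np.float64(0.01), 'y': np.float64(-0.04), 'z': np.float64(4.34), 'roll': np.float64(0.03)}
{'x': np.float64(0.01), 'y': np.float64(-0.04), 'z': np.float64(4.34), 'roll': np.float64(0.03)}
```

Request:
move_arm(moves=[{"gripper": 100,"x": 0,"y": -0.2,"z": 3,"roll": 0},{"gripper": 100,"x": 0,"y": 0,"z": 5,"roll": 0},{"gripper": 100,"x": 0,"y": 0,"z": 5,"roll": 0},{"gripper": 100,"x": 0,"y": 0,"z": 3.2,"roll": 0},{"gripper": 100,"x": 0,"y": 0,"z": 1.1,"roll": 0}])

```text
time_s: 9.85
eef_pos: [0.5232, 0.3225, 0.1896]
eef_rot: [0.001, 0.998, 0.065, -0.002]
wrist_force: [-0.1, -0.1, 0.2]
opening: 1.0
```

Request:
move_arm(moves=[{"gripper": 100,"x": 0,"y": 0,"z": 0,"roll": 0},{"gripper": 60,"x": 0,"y": 0,"z": 0,"roll": 0},{"gripper": 30,"x": 0,"y": 0,"z": 0,"roll": 0},{"gripper": 30,"x": 0,"y": 0,"z": 0,"roll": 0},{"gripper": 30,"x": 0,"y": 0,"z": 0,"roll": 0}])

```text
time_s: 10.48
eef_pos: [0.5244, 0.3247, 0.1935]
eef_rot: [-0.0, 0.998, 0.066, 0.001]
wrist_force: [-1.1, 0.1, 6.5]
opening: 0.512
```

Request:
move_arm(moves=[{"gripper": 30,"x": 0,"y": 0,"z": 0,"roll": 0},{"gripper": 30,"x": 0,"y": 0,"z": 0,"roll": 0}])

```text
time_s: 10.72
eef_pos: [0.5244, 0.3247, 0.1935]
eef_rot: [-0.0, 0.998, 0.066, 0.001]
wrist_force: [-1.0, -0.2, 6.2]
opening: 0.512
```

Request:
move_arm(moves=[{"gripper": 30,"x": 0,"y": 0,"z": -1,"roll": 0},{"gripper": 30,"x": 0,"y": 0,"z": -4,"roll": 0},{"gripper": 30,"x": 0,"y": 0,"z": -6,"roll": 0},{"gripper": 30,"x": 0,"y": 0,"z": -6,"roll": 0},{"gripper": 30,"x": 0,"y": 0,"z": -3.5,"roll": 0}])

```text
time_s: 11.35
eef_pos: [0.5238, 0.3246, 0.4013]
eef_rot: [-0.001, 0.998, 0.066, 0.002]
wrist_force: [-0.7, 0.1, -0.5]
opening: 0.516
```

```bash
python3 -c "
from h import *
plan((.507,-.235,.40),13.2,10)"
```

```text
t 11.35 pose [0.5238 0.3246 0.4013] ang 7.545376885273293 open 0.5163740295690442 F [-0.7433  0.1123 -0.5   ] roll -5.654623114726704
{'x': np.float64(-0.9), 'y': np.float64(5.53), 'z': np.float64(0.01), 'roll': np.float64(-0.57)}
{'x': np.float64(-0.96), 'y': np.float64(5.52), 'z': np.float64(0.01), 'roll': np.float64(-0.57)}
{'x': np.float64(-1.01), 'y': np.float64(5.51), 'z': np.float64(0.01), 'roll': np.float64(-0.57)}
{'x': np.float64(-1.06), 'y': np.float64(5.5), 'z': np.float64(0.01), 'roll': np.float64(-0.57)}
{'x': np.float64(-1.12), 'y': np.float64(5.49), 'z': np.float64(0.01), 'roll': np.float64(-0.57)}
{'x': np.float64(-1.17), 'y': np.float64(5.47), 'z': np.float64(0.01), 'roll': np.float64(-0.57)}
{'x': np.float64(-1.23), 'y': np.float64(5.46), 'z': np.float64(0.01), 'roll': np.float64(-0.57)}
{'x': np.float64(-1.28), 'y': np.float64(5.45), 'z': np.float64(0.01), 'roll': np.float64(-0.57)}
{'x': np.float64(-1.33), 'y': np.float64(5.44), 'z': np.float64(0.01), 'roll': np.float64(-0.57)}
{'x': np.float64(-1.39), 'y': np.float64(5.42), 'z': np.float64(0.01), 'roll': np.float64(-0.57)}
```

Request:
move_arm(moves=[{"gripper": 30,"x": -0.9,"y": 5.5,"z": 0,"roll": -0.6},{"gripper": 30,"x": -1.0,"y": 5.5,"z": 0,"roll": -0.6},{"gripper": 30,"x": -1.0,"y": 5.5,"z": 0,"roll": -0.6},{"gripper": 30,"x": -1.1,"y": 5.5,"z": 0,"roll": -0.6},{"gripper": 30,"x": -1.1,"y": 5.5,"z": 0,"roll": -0.6}])

```text
time_s: 11.98
eef_pos: [0.5144, 0.0432, 0.3973]
eef_rot: [0.0, 0.996, 0.092, 0.0]
wrist_force: [2.1, -0.0, -1.4]
opening: 0.512
```

Request:
move_arm(moves=[{"gripper": 30,"x": -1.2,"y": 5.5,"z": 0,"roll": -0.6},{"gripper": 30,"x": -1.2,"y": 5.5,"z": 0,"roll": -0.6},{"gripper": 30,"x": -1.3,"y": 5.4,"z": 0,"roll": -0.5},{"gripper": 30,"x": -1.3,"y": 5.4,"z": 0,"roll": -0.5},{"gripper": 30,"x": -1.4,"y": 5.4,"z": 0,"roll": -0.5}])

```text
time_s: 12.6
eef_pos: [0.5069, -0.2361, 0.3973]
eef_rot: [0.0, 0.993, 0.115, 0.0]
wrist_force: [0.1, -0.6, -0.7]
opening: 0.51
```

Request:
move_arm(moves=[{"gripper": 30,"x": 0,"y": 0,"z": 0,"roll": 0},{"gripper": 30,"x": 0,"y": 0,"z": 0,"roll": 0}])

```text
time_s: 12.85
eef_pos: [0.5071, -0.2343, 0.3967]
eef_rot: [-0.0, 0.993, 0.115, -0.0]
wrist_force: [0.2, 0.2, -1.4]
opening: 0.519
```

```bash
python3 -c "
from h import *
wrist('w5')
plan((.507,-.235,.278),13.2,1)"
```

```text
t 12.9 pose [ 0.5073 -0.2337  0.3967] ang 13.255497276933264 open 0.5134041093121872 F [-0.3997  0.2194 -1.8195] roll 0.05549727693326645
{'x': np.float64(-0.05), 'y': np.float64(0.12), 'z': np.float64(11.87), 'roll': np.float64(0.06)}
```

View pics/w5.png

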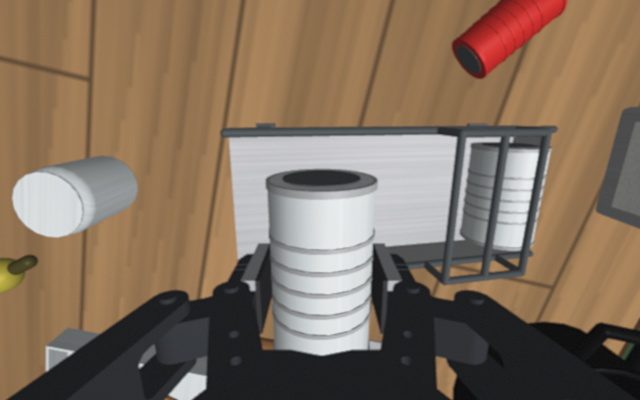

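The slim tin is held level and centred over the chute, with its end face at (322,184). The fat tin is still at the stop at (503,195). Lowering now.

Request:
move_arm(moves=[{"gripper": 30,"x": 0,"y": 0.1,"z": 2,"roll": 0},{"gripper": 30,"x": 0,"y": 0,"z": 4,"roll": 0},{"gripper": 30,"x": 0,"y": 0,"z": 3,"roll": 0},{"gripper": 30,"x": 0,"y": 0,"z": 1.8,"roll": 0},{"gripper": 30,"x": 0,"y": 0,"z": 0.5,"roll": 0}])

```text
time_s: 13.52
eef_pos: [0.5076, -0.2345, 0.283]
eef_rot: [-0.001, 0.993, 0.116, -0.001]
wrist_force: [-0.4, -0.3, -0.4]
opening: 0.517
```

Request:
move_arm(moves=[{"gripper": 30,"x": 0,"y": 0,"z": 0.2,"roll": 0},{"gripper": 30,"x": 0,"y": 0,"z": 0.2,"roll": 0},{"gripper": 30,"x": 0,"y": 0,"z": 0,"roll": 0}])

```text
time_s: 13.9
eef_pos: [0.5078, -0.2357, 0.2804]
eef_rot: [0.0, 0.993, 0.115, 0.0]
wrist_force: [0.2, -0.3, -0.8]
opening: 0.512
```

Request:
move_arm(moves=[{"gripper": 30,"x": 0,"y": 0,"z": 0.2,"roll": 0},{"gripper": 30,"x": 0,"y": 0,"z": 0.1,"roll": 0},{"gripper": 30,"x": 0,"y": 0,"z": 0,"roll": 0}])

```text
time_s: 14.28
eef_pos: [0.5075, -0.2356, 0.2766]
eef_rot: [-0.0, 0.993, 0.115, -0.0]
wrist_force: [0.5, 0.8, -2.3]
opening: 0.514
```

Request:
move_arm(moves=[{"gripper": 30,"x": 0,"y": 0,"z": 0.2,"roll": 0},{"gripper": 30,"x": 0,"y": 0,"z": 0,"roll": 0}])

```text
time_s: 14.52
eef_pos: [0.5082, -0.2359, 0.2758]
eef_rot: [0.001, 0.993, 0.115, 0.001]
wrist_force: [0.3, 0.2, 4.3]
opening: 0.514
```

Contact. Release and rise.

Request:
move_arm(moves=[{"gripper": 75,"x": 0,"y": 0,"z": 0,"roll": 0},{"gripper": 85,"x": 0,"y": 0,"z": 0,"roll": 0},{"gripper": 100,"x": 0,"y": 0,"z": 0,"roll": 0},{"gripper": 100,"x": 0,"y": 0,"z": -0.5,"roll": 0},{"gripper": 100,"x": 0,"y": 0,"z": -1,"roll": 0}])

```text
time_s: 15.15
eef_pos: [0.5074, -0.2355, 0.2898]
eef_rot: [-0.0, 0.993, 0.115, -0.0]
wrist_force: [-0.9, -0.1, -0.2]
opening: 1.001
```

Request:
move_arm(moves=[{"gripper": 100,"x": 0,"y": 0,"z": -1,"roll": 0},{"gripper": 100,"x": 0,"y": 0,"z": -2,"roll": 0},{"gripper": 100,"x": 0,"y": 0,"z": -2,"roll": 0},{"gripper": 100,"x": 0,"y": 0,"z": -4,"roll": 0},{"gripper": 100,"x": 0,"y": 0,"z": -2,"roll": 0}])

```text
time_s: 15.78
eef_pos: [0.5079, -0.2358, 0.4031]
eef_rot: [0.001, 0.993, 0.115, 0.001]
wrist_force: [-0.2, 0.2, -0.4]
opening: 1.002
```

Request:
move_arm(moves=[{"gripper": 100,"x": 0,"y": 0,"z": 0,"roll": 0},{"gripper": 100,"x": 0,"y": 0,"z": 0,"roll": 0},{"gripper": 100,"x": 0,"y": 0,"z": 0,"roll": 0},{"gripper": 100,"x": 0,"y": 0,"z": 0,"roll": 0}])

```text
time_s: 16.27
eef_pos: [0.5074, -0.2354, 0.3987]
eef_rot: [-0.001, 0.993, 0.115, -0.001]
wrist_force: [0.1, -0.6, 0.2]
opening: 1.002
```

```bash
python3 - <<'E'
from h import *
import cv2
from bench import ctrl
wrist('w6'); s=ctrl.camera('scene')['img'][...,::-1]
cv2.imwrite('pics/s6.png',s)
w=cv2.imread('pics/w6.png')
a=cv2.resize(w[110:300,215:575],(720,380));b=s[90:300,130:430]
out=np.zeros((600,720,3),np.uint8);out[:380]=a;out[385:595,:300]=b;cv2.imwrite('pics/f6.png',out)
# predicted home positions in the wrist view
a=.2300
for n,x,z in(('fat',.158,.082),('slim',.105,.086)):
    P=[.512+np.cos(a)*x,-.2347+np.sin(a)*x,z];print(n,proj('wrist',P),proj('scene',P))
E
```

```text
fat [[501.5285 189.6614]] [[176.3383 157.4313]]
slim [[444.3491 190.6834]] [[193.0542 146.9204]]
```

View pics/f6.png

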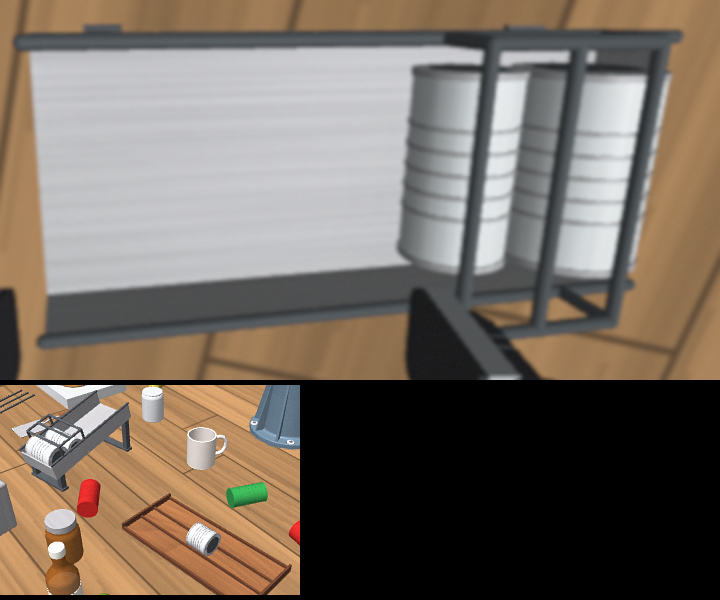

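Both tins are queued. The slim tin is at wrist pixel (445,192) against a predicted (444,191), touching the fat tin at about (505,194) against a predicted (502,190). The short tin is still in the tray and the gripper is clear.

```bash
python3 -c "
from bench import ctrl
print(ctrl.hand_in())"
```

```text
the job is handed in; nothing more can be done
None
```

The rack is restocked and the job is handed in; `hand_in` reports no verdict. I laid the fat tin across the chute at the loading point, and it rolled down to the stop. I then did the same with the slim tin, which rolled down and queued right behind it.

**Last checks:** The final pictures show the slim tin within about 2 pixels of its predicted home position and the fat tin within about 4–5. They appear to touch, though no gap was measured. The short tin is still lying in the tray, and the coloured look-alikes in view were undisturbed. The gripper was open and clear of everything.

**Limits:** About 16 s of the 62 s were used. The highest wrist force I saw was about 9 N, from the readings at the end of each move.

**Disagreement:** One rack measurement, a rod in the top view, was about 6 pixels off. The fit gave it little weight, and a later wrist view confirmed the rack position. No other checks failed.

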